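Change the socket on the big ratchet

ROBOT

A 6-joint arm with a two-finger parallel gripper is mounted at the origin on the work surface. World frame = base frame: x ahead of the robot, y to its left, z up, the work surface at z = 0. Lengths are in m, angles in rad, forces in N, time in s.
With the tool pointing down it reaches from about 0.3 to 0.825 m from the base axis. Payload 5.4 kg.
Tool frame: the origin (TCP) lies on the front face of the gripper's body, between the roots of the fingers; the fingertips stand 88 mm ahead of it and the grasp point (between the pads) lies 69 mm ahead of it; z points along the fingers, y is the line along which they close (so a half turn about z gives the same grasp; the last joint's range is limited). The gripper opens to 92 mm and grips with 3 to 60 N. Pads are 20 mm wide; open, the fingers measure 128 mm over their backs; the gripper's body (75 mm by 189 mm) begins 69 mm behind the grasp point.
Start: joints at [-1.522, 0.158, 1.597, -0, 1.386, -0.21], TCP at [0.147, -0.556, 0.303] pointing down, gripper open.
Joint ranges: [-2.91, 2.91], [-0.94, 2.29], [0.18, 2.7], [-1.29, 4.43], [0.17, 2.64], [-3, 3]. Speed limits (rad/s): [2.57, 2.57, 3.14, 3.14, 3.14, 3.14].

INTERFACE

Orientations are given as a unit quaternion [w, x, y, z].
In Python, from rig import env gives the robot as it stands. The module is installed in compiled form; this text tells all that it offers.
- The arm moves only by the tool jog_arm, never from a script. Its argument "rows" is a list of rows, each a list of 3 entries, a list of its own where there are three numbers: the opening in per cent of the stroke, from 0 (shut) to 100 (fully open), then the shift along the tool's x, y, z in units of 0.025 m (1.0 is 0.025 m), then the turn about the tool's z in units of 6 degrees (1.0 is 6 degrees). A call has 1 to 5 rows; each row shifts and turns the commanded pose from where the row before left it, along the tool's axes as they then stand; what a row does not reach is not made up. A row lasts 1/10 s, in which the tool goes at most 50 mm and 8.59 degrees, less where a joint would pass 70% of its speed; a pose out of reach is approached as far as the arm can. A call with a number of a shift or a turn outside -1 to 1 is refused whole. A call with a gripper value outside its range is refused whole. The fingers move at their own pace and stop on an object; "newtons" is the grip in N (left out, the last holds). Time passes only in rows, so rows that do not move let the fingers close. It gives the time, the measured TCP pose, the force, the opening and the grip force at its end, in the units of the state.
- env.observe(): the state, without advancing time (a new reading comes with each control period).
- env.get_image(name): name is "scene" or "side" or "wrist"; returns a dict with "img" (480x640x3 uint8, red, green, blue), "fovy" (degrees; the focal length in pixels is half the picture's height over the tangent of half this angle, whatever the lens; pixels are square), "cx", "cy" (the principal point, pixels), "extrinsics" (4x4, takes a point from world to camera coordinates). Camera axes: x right, y down, z forward; pixel columns grow to the right and rows downward; lengths in m; the calibration is good to about 2 mm. A picture is of the moment at which its call begins. There is no depth.
- env.finish_job(): hands the job in; it is judged then, once.
The state is a dict: "t": time; "q": joint angles; "qd": joint speeds; "joint_efforts": joint torques, N m; "tcp_pos": TCP position; "tool_rot": TCP orientation; "force": force on the tool from outside, world axes, zero at the start; "moment": the same for the moment, N m; "finger_gap": opening from 0.0 (shut) to 1.0 (fully open); "grasp_force": force on a finger pad.
Only numpy, scipy, OpenCV 4.12 (cv2) and the standard library are available. Lean on these libraries where they do the work, as an engineer would, in place of code of your own. Each camera call takes 0.05 s, during which the arm holds its last target. There are 200 camera calls.

TASK

The next bolt sits deep, so change the socket on the big ratchet lying in the sloping tool rest: pull the short socket off its square drive and stand it on the free post of the socket rail. Then take the deep socket, the tallest on the rail, and push it onto the drive past the sprung ball until it clicks and sits fully home. Let go and leave everything else where it is.

Things in the scene. Friction and masses are not known exactly. Their poses are not given: they have to be found in the camera images.
- ratchet: Big steel ratchet wrench, held immovably on the sloping rest. Origin: centre of the drive's root, on the flat face of the head (47 mm wide, head 68 mm), 100 mm above the table. z: out along the drive, 33 degrees from vertical, leaning towards the robot; x: up the slope; y: along the handle (y = 30 to 378 mm, 6 mm and more below the face). Drive 19 mm square (sides along x, y), 24 mm long
- drive_tip (a point): Centre of the end of the square drive, 24 mm along the ratchet's z from its origin. The last 4 mm taper from 19 to 13 mm square
- rest: Sloping grey steel tool rest, left of the middle, that carries the ratchet; it does not move. Origin on the table, straight below the ratchet's origin. Its plate, 200 mm along the ratchet's x (-85 to 115) and 513 mm along y (-78 to 435), lies 50 mm below the head's face. A spare bar lies on it at x = 85 mm, lower than the face except for a stub at y = 335 mm. Nothing hangs over it
- detent (a joint): Sprung steel ball, 10 mm across, in the drive's side that faces the ratchet's -y, centred 12 mm from the root. 0 = out, 3.8 mm proud; grows to 0.0042 m as it is pressed in. Spring 7.5 N plus 1 N per mm: a socket takes about 8 to 20 N along the drive to go on or come off. Pressed in from about 16 mm short of home; springs out into the groove (the click) over the last 5 mm
- short_socket: Short socket, 50 mm in diameter, 62 mm long, 0.34 to 0.55 kg, fully home on the drive at the start. Plain round bare-steel tube that stands drive end down on the rail; origin: centre of the drive-end face, z along its axis to the open hex end. Bore of the drive end: 20.4 mm square, 27 mm deep, sides along its own x and y, ball groove all round 6.5 to 17.5 mm from that face. 
- deep_socket: Deep socket, 44 mm in diameter, 95 mm long, 0.44 to 0.72 kg, the tallest on the rail, its sides within 3 degrees of the rail's. Plain round bare-steel tube that stands drive end down on the rail; origin: centre of the drive-end face, z along its axis to the open hex end. Bore of the drive end: 20.4 mm square, 27 mm deep, sides along its own x and y, ball groove all round 6.5 to 17.5 mm from that face. 
- rail: Socket rail fixed on the table, right of the middle: aluminium bar 64 x 335 x 14 mm (its x, y, z; origin under its centre) with four square black posts in a row along y, 80 mm apart, 17 mm wide (sides along x, y), 24 mm high above the bar, the top 6 mm tapering to 11 mm. Three carry sockets, one is free. At each end a steel pin stands 20 mm over the bar
- post0 (a point): Foot of the first post of the rail (y = -120 mm in the rail's frame): its axis at the bar's top, 14 mm above the table
- post1 (a point): Foot of the second post of the rail (y = -40 mm in the rail's frame): its axis at the bar's top, 14 mm above the table
- post2 (a point): Foot of the third post of the rail (y = 40 mm in the rail's frame): its axis at the bar's top, 14 mm above the table
- post3 (a point): Foot of the fourth post of the rail (y = 120 mm in the rail's frame): its axis at the bar's top, 14 mm above the table
- wide_socket: Bystander on a rail post: socket 56 mm in diameter, 64 mm tall; origin at the centre of its underside
- narrow_socket: Bystander on a rail post: socket 40 mm in diameter, 60 mm tall; origin at the centre of its underside
- extension: Bystander: steel extension bar 206 mm long, 30 mm thick, lying along its own x, beside the rail on the robot's side, 100 mm from the rail's centre line; origin under its centre
- bearing: Bystander: ball bearing, ring 80 mm across, 23 mm high; origin under its centre
- screwdriver: Bystander: screwdriver 220 mm long, 26 mm thick, lying along its own x; origin under its centre
- spray_can: Bystander: upright can 60 mm in diameter, 155 mm tall; origin under its centre
- tape: Bystander: roll of tape lying flat, 94 mm across, 20 mm high; origin under its centre
Not all that is in view belongs to the job. What is shaped like the deep_socket but red or yellow is not meant. What is shaped like the short_socket but pink is not meant.

How it is judged:
On the way, in this order (a step that is already met when the one before it is completed fails the run):
1. the short socket is off the drive (distance between short_socket and ratchet above 0.05 m), for 0.1 s.
2. the short socket stands on the free post of the rail, at rest ((horizontal distance between short_socket and post0 below 0.006 m or horizontal distance between short_socket and post1 below 0.006 m or horizontal distance between short_socket and post2 below 0.006 m or horizontal distance between short_socket and post3 below 0.006 m) and z of short_socket in the frame of post0 between -0.004 and 0.004 m and angle between short_socket's own z axis and vertical below 0.1 rad and linear speed of short_socket below 0.02 m/s), for 0.2 s.
3. the deep socket is lifted off its post (z of deep_socket in the frame of post0 above 0.035 m), for 0.1 s.
4. the deep socket is home on the drive, the ball out in its groove (z of deep_socket in the frame of ratchet between -0.003 and 0.0035 m and x of deep_socket in the frame of ratchet between -0.003 and 0.003 m and y of deep_socket in the frame of ratchet between -0.003 and 0.003 m and angle between the z axis of deep_socket and the z axis of ratchet, either way round below 0.12 rad and value of joint detent below 0.0015 m), for 0.2 s.
At the end, for the whole second after the job is handed in: Deep socket home on the drive: face within 3.5 mm of the ratchet's, centred within 3 mm, in line within 6.8 degrees, detent ball pressed in less than 1.5 mm. Short socket upright within 6 degrees on the free post, within 4 mm of the bar and 6 mm of the post's axis. Both at rest (all of step 2 and all of step 4 and linear speed of deep_socket below 0.02 m/s); the robot touches nothing.
It fails at once if another socket on the rail was moved by more than 30 mm (distance of any of wide_socket, narrow_socket from where it was at the start of the episode above 0.03 m).
It fails at once if another thing on the bench was moved by more than 30 mm (distance of any of extension, bearing, screwdriver, spray_can, tape from where it was at the start of the episode above 0.03 m).
It also fails if it takes over 51 s, if anything falls off the work surface, if the arm or the gripper's body presses on something with over 40 N, if the wrist force passes 120 N, or if a joint passes its speed limit or range.

## Working session

There is one attempt and no reset: what is moved stays moved. The work goes in short steps, Python scripts to look and compute and a tool call to move; the robot and the scene stay as the last step left them, time stands still between calls to the robot, and variables do not carry over. Pictures are saved under pics/ and viewed, at most 10 in all, crops included, and the job is handed in when it is done.

Besides the shell and the picture viewer there is one more tool, called after ">>>" by a JSON object that holds its "fn" and its "kwargs", one argument or row to a line. jog_arm: Moves the arm, as the interface text tells. Shifts and turns lie within -1 to 1; 1 stands for 0.025 m of shift or 6 degrees of turn. Its arguments: {"type":"object","properties":{"rows":{"type":"array","items":{"type":"array"}},"newtons":{"type":"number"}},"required":["rows"]}

```bash
mkdir -p pics; ls
cat > h.py <<'E'
import numpy as np, cv2
from rig import env
def shot(name):
    d=env.get_image(name); np.savez(f'{name}.npz',**{k:np.array(v) for k,v in d.items()})
    return d
def K(d): 
    f=240/np.tan(np.radians(float(d['fovy']))/2); return f,float(d['cx']),float(d['cy'])
def ray(d,u,v):
    f,cx,cy=K(d); E=np.array(d['extrinsics']); R,t=E[:3,:3],E[:3,3]
    return -R.T@t, R.T@np.array([(u-cx)/f,(v-cy)/f,1.])
def onz(d,u,v,z):
    o,r=ray(d,u,v); return o+r*(z-o[2])/r[2]
def proj(d,p):
    f,cx,cy=K(d); E=np.array(d['extrinsics']); c=E[:3,:3]@np.array(p)+E[:3,3]
    return np.array([cx+f*c[0]/c[2],cy+f*c[1]/c[2]])
def tri(*obs):
    A=np.zeros((3,3));b=np.zeros(3)
    for d,u,v in obs:
        o,r=ray(d,u,v); r=r/np.linalg.norm(r); P=np.eye(3)-np.outer(r,r); A+=P;b+=P@o
    return np.linalg.solve(A,b)
def save(name,img): cv2.imwrite(f'pics/{name}.png',img[:,:,::-1])
E
python3 - <<'E'
from h import *
for n in('scene','side','wrist'):
    d=shot(n); save(n+'0',d['img']); o,r=ray(d,320,240); print(n,d['fovy'],d['cx'],d['cy'],o.round(3),r.round(3))
s=env.observe(); print({k:np.round(v,3) for k,v in s.items()})
E
```

```text
pics
scene 51.4644311179801 320.4831712791857 239.88650634452858 [ 1.067 -0.11   0.791] [-0.593  0.012 -0.805]
side 51.072153163309274 325.8560984360426 241.45076269908287 [ 0.378 -0.764  0.63 ] [ 0.202  0.769 -0.607]
wrist 69.86825629959259 320.2334543942016 242.99294436547652 [ 0.212 -0.539  0.384] [-0.226 -0.057 -0.972]
{'t': np.float64(0.15), 'q': array([-1.522,  0.159,  1.598, -0.   ,  1.386, -0.21 ]), 'qd': array([ 0.001, -0.001, -0.004,  0.   ,  0.   , -0.   ]), 'joint_efforts': array([ 0.0000e+00, -3.8592e+01, -3.2243e+01,  7.0000e-02,  3.5000e-02,
       -0.0000e+00]), 'tcp_pos': array([ 0.147, -0.555,  0.302]), 'tool_rot': array([-0.001,  0.992,  0.129,  0.   ]), 'force': array([-0.493,  0.008,  0.542]), 'moment': array([-0.014,  0.017,  0.031]), 'grasp_force': np.float64(0.0), 'finger_gap': np.float64(1.001)}
```

View pics/scene0.png

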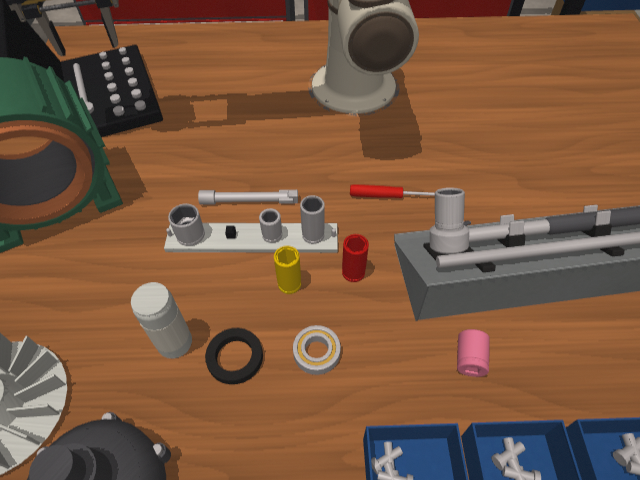

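View pics/side0.png

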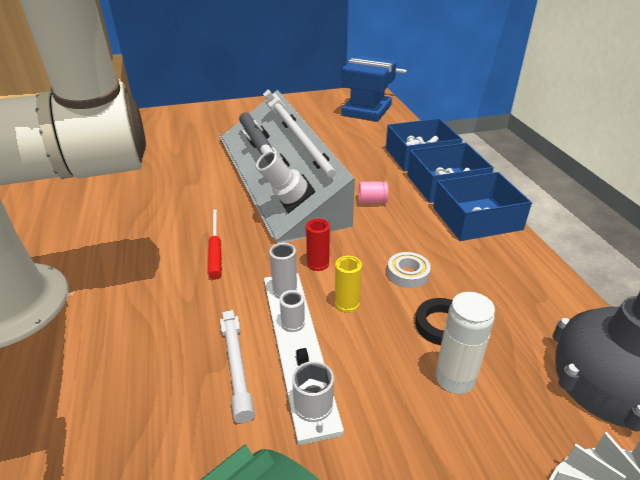

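The scene view shows the rail at (165–338, 225–250) with, from left to right, the wide socket (186,222), the free black post (231,232), the narrow socket (270,225) and a tall grey socket (312,218). The ratchet head with the short socket is at (450,220).

Deep-socket candidates are grey (312,218), yellow (287,270) and red (355,257). Only the grey one stands on the rail and is bare steel, so it is the one meant. I'll confirm it in one enlarged crop.

Run:
```python
import numpy as np,cv2
a=np.load('scene.npz')['img'];b=np.load('side.npz')['img']
A=cv2.resize(a[180:270,160:480],None,fx=2.5,fy=2.5,interpolation=2)
B=cv2.resize(b[235:360,210:360],None,fx=3,fy=3,interpolation=2) # rail
C=cv2.resize(b[130:245,240:360],None,fx=2.9,fy=2.9,interpolation=2)
im=np.zeros((600,800,3),np.uint8); im[:225]=A; im[225:600,:450]=B; im[225:225+C.shape[0],452:452+C.shape[1]]=C
cv2.imwrite('pics/crop1.png',im[:,:,::-1])
```

```text
(no output)
```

View pics/crop1.png

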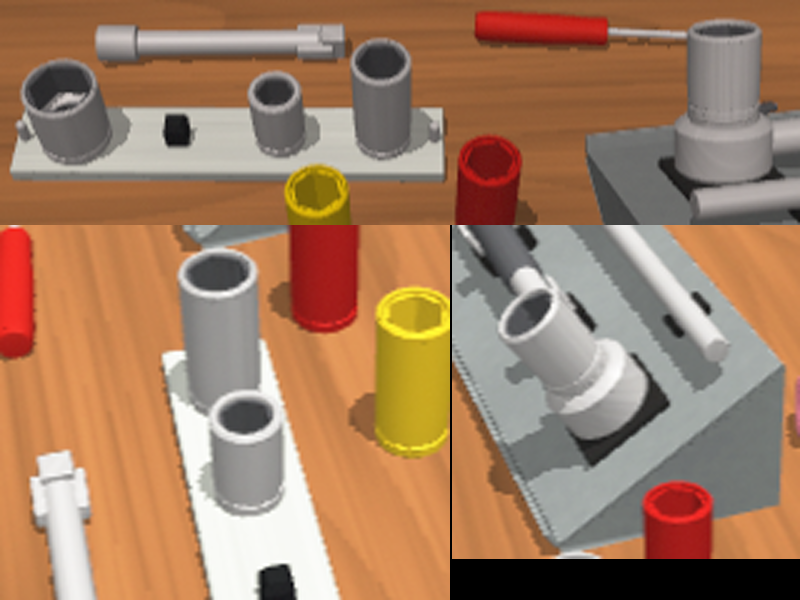

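Confirmed: the grey socket at crop (381,100) is plain steel, the tallest, and on the rail's last post. The short socket's top rim is at scene (450,194) and side (267,161).

Run:
```python
from h import *
S=dict(np.load('scene.npz'));T=dict(np.load('side.npz'))
c=[onz(S,u,v,.014) for u,v in((168.8,223.2),(337.2,223.2),(164,248.8),(338,248.8))]
print('corners',np.round(c,4).tolist()); d=np.array(c[1])-c[0]; e=np.array(c[3])-c[2]
print('rail yaw',np.degrees(np.arctan2(d[1],d[0])),np.degrees(np.arctan2(e[1],e[0])),np.linalg.norm(d),np.linalg.norm(e),'ctr',np.mean(c,0))
print('deep',tri((S,312.4,204),(T,283,250.7)),onz(S,312.4,204,.109),onz(T,283,250.7,.109))
print('free',onz(S,231,231,.038-.006),tri((S,231,231.5),(T,302,355)))
print('short',tri((S,449.6,193.5),(T,266.9,161)),onz(S,449.6,193.5,.152),onz(T,266.9,161,.152))
n=tri((S,439,263),(T,329.7,172.4));print('bar',n)
for z in(n[2],): 
  a,b,cc=onz(S,439,263,z),onz(S,639,239,z),onz(T,270,96,z); e0=onz(T,329.7,172.4,z)
  for q,p in((b,a),(cc,e0)): print(np.degrees(np.arctan2(*(q-p)[[1,0]])),q,p)
im=S['img'];g=cv2.cvtColor(im,cv2.COLOR_RGB2HSV)
m=(g[...,2]<50).astype(np.uint8); m=m[215:245,220:242]; v,u=np.nonzero(m);print('post px',u.mean()+220,v.mean()+215,u.min()+220,u.max()+220,v.min()+215,v.max()+215)
```

```text
corners [[0.4433, -0.3987, 0.014], [0.4545, -0.0634, 0.014], [0.5058, -0.3984, 0.014], [0.5169, -0.0649, 0.014]]
rail yaw 88.07795182507576 88.10465055422863 0.33546120495941073 0.3336588804136847 ctr [ 0.48010862 -0.23137793  0.014     ]
deep [ 0.48450383 -0.11227852  0.10781666] [ 0.48395208 -0.11150951  0.109     ] [ 0.48500802 -0.11547845  0.109     ]
free [ 0.48090865 -0.26937571  0.032     ] [ 0.47826869 -0.27054106  0.02666583]
short [0.50328275 0.12404816 0.14922883] [0.50511066 0.12339569 0.152     ] [0.50277125 0.11805987 0.152     ]
bar [0.62517831 0.09106952 0.1218008 ]
96.17451721708895 [0.58972912 0.43047152 0.1218008 ] [0.62654893 0.09012967 0.1218008 ]
95.58960798986327 [0.58223247 0.52696698 0.1218008 ] [0.62469529 0.09308742 0.1218008 ]
post px 230.39423076923077 231.8846153846154 226 235 226 237
```

>>> {"fn": "jog_arm", "kwargs": {
  "rows": [
    [80,[0,0,0],0.745],
    [80,[0,0,0],0.745],
    [80,[0.666,-1,0],0],
    [80,[0.666,-1,0],0],
    [80,[0.666,-1,0],0]
  ],
  "newtons": 60
}}

```text
t: 0.65
tcp_pos: [0.1894, -0.475, 0.3022]
tool_rot: [-0.0, 0.999, 0.051, 0.0]
force: [-0.2, 1.0, 0.3]
finger_gap: 0.799
grasp_force: 0.0
```

>>> {"fn": "jog_arm", "kwargs": {
  "rows": [
    [80,[0.666,-1,0],0],
    [80,[0.666,-1,0],0],
    [80,[0.666,-1,0],0],
    [80,[0.666,-1,0],0],
    [80,[0.666,-1,0],0]
  ]
}}

```text
t: 1.15
tcp_pos: [0.2594, -0.3419, 0.3024]
tool_rot: [-0.0, 0.999, 0.051, -0.0]
force: [-0.0, -0.2, 0.6]
finger_gap: 0.805
grasp_force: 0.0
```

>>> {"fn": "jog_arm", "kwargs": {
  "rows": [
    [80,[0.666,-1,0],0],
    [80,[0.666,-1,0],0],
    [80,[0.666,-1,0],0],
    [80,[0.666,-1,0],0],
    [80,[0.666,-1,0],0]
  ]
}}

```text
t: 1.65
tcp_pos: [0.3294, -0.2091, 0.3025]
tool_rot: [-0.0, 0.999, 0.051, -0.0]
force: [-0.2, 0.5, 0.9]
finger_gap: 0.8
grasp_force: 0.0
```

>>> {"fn": "jog_arm", "kwargs": {
  "rows": [
    [80,[0.666,-1,0],0],
    [80,[0.666,-1,0],0],
    [80,[0.666,-1,0],0],
    [80,[0.666,-1,0],0],
    [80,[0.666,-1,0],0]
  ]
}}

```text
t: 2.15
tcp_pos: [0.3994, -0.0762, 0.3026]
tool_rot: [0.0, 0.999, 0.051, -0.0]
force: [0.7, -0.8, 0.3]
finger_gap: 0.801
grasp_force: 0.0
```

>>> {"fn": "jog_arm", "kwargs": {
  "rows": [
    [80,[0.666,-1,0],0],
    [80,[0.666,-1,0],0],
    [80,[0.666,-1,0],0],
    [80,[0.666,-1,0],0],
    [80,[0,0,0],0]
  ]
}}

```text
t: 2.65
tcp_pos: [0.4556, 0.0311, 0.3024]
tool_rot: [-0.001, 0.999, 0.053, -0.0]
force: [-0.6, 0.2, -1.3]
finger_gap: 0.797
grasp_force: 0.0
```

>>> {"fn": "jog_arm", "kwargs": {
  "rows": [
    [80,[0.666,-1,0],0],
    [80,[0.666,-1,0],0],
    [80,[0.666,-1,0],0],
    [80,[0.4,-0.6,0],0],
    [80,[0,0,0],0]
  ]
}}

```text
t: 3.15
tcp_pos: [0.5057, 0.1251, 0.3024]
tool_rot: [0.0, 0.999, 0.052, -0.0]
force: [-0.7, 0.1, -0.0]
finger_gap: 0.799
grasp_force: 0.0
```

Run:
```python
from h import *
d=shot('wrist'); im=d['img'].copy(); print(env.observe()['tcp_pos'])
ex=np.array([.9947,.1028,0]);zr=-.5446*ex+np.array([0,0,.8387]);yr=np.array([-.1028,.9947,0]);r=np.array([.5376,.1255,.1])
for p in(r,r+.062*zr,r+.046*zr,r+.1*yr,r+.2*yr): 
    q=proj(d,p);print(q);cv2.circle(im,tuple(int(x) for x in q),3,(255,0,0),-1)
save('w1',im)
```

```text
[0.50527251 0.12424482 0.30234606]
[323.28090522 201.47959816]
[323.71520342 258.59726887]
[323.58924608 242.03171621]
[202.51631489 201.34084479]
[ 81.7809924  201.20212504]
```

View pics/w1.png

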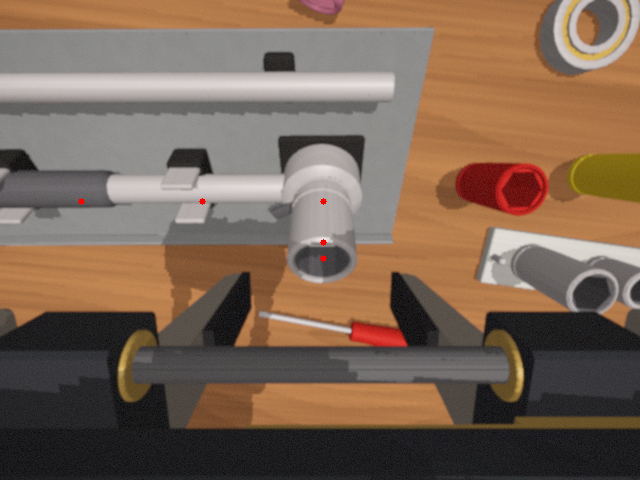

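The wrist view shows the socket's open rim at (322,260), the handle level in the picture, and the finger gap centred at x≈321. Everything agrees with the estimate, so I'm going down to grip.

>>> {"fn": "jog_arm", "kwargs": {
  "rows": [
    [80,[0.25,0.05,0.9],0],
    [80,[0,0,0.95],0],
    [80,[0,0,0.95],0],
    [80,[0,0,0.92],0],
    [80,[0,0,0],0]
  ]
}}

```text
t: 3.7
tcp_pos: [0.5092, 0.1224, 0.2063]
tool_rot: [0.0, 0.999, 0.051, -0.004]
force: [-0.2, 0.2, 0.7]
finger_gap: 0.8
grasp_force: 0.0
```

>>> {"fn": "jog_arm", "kwargs": {
  "rows": [
    [0,[0,0,0],0],
    [0,[0,0,0],0],
    [0,[0,0,0],0],
    [0,[0,0,0],0],
    [0,[0,0,0],0]
  ],
  "newtons": 60
}}

```text
t: 4.2
tcp_pos: [0.5125, 0.1243, 0.2114]
tool_rot: [-0.0, 0.999, 0.051, 0.001]
force: [-2.1, 2.5, 6.3]
finger_gap: 0.532
grasp_force: 60.0
```

>>> {"fn": "jog_arm", "kwargs": {
  "rows": [
    [0,[-0.109,0,-0.168],0],
    [0,[-0.109,0,-0.168],0],
    [0,[-0.109,0,-0.168],0],
    [0,[-0.109,0,-0.168],0],
    [0,[-0.109,0,-0.168],0]
  ]
}}

```text
t: 4.7
tcp_pos: [0.498, 0.1224, 0.2305]
tool_rot: [0.0, 0.999, 0.052, -0.0]
force: [0.7, -0.7, -4.0]
finger_gap: 0.533
grasp_force: 60.0
```

>>> {"fn": "jog_arm", "kwargs": {
  "rows": [
    [0,[-0.218,0,-0.335],0],
    [0,[-0.218,0,-0.335],0],
    [0,[-0.218,0,-0.335],0],
    [0,[-0.218,0,-0.335],0],
    [0,[0,0,0],0]
  ]
}}

```text
t: 5.2
tcp_pos: [0.4766, 0.1203, 0.2659]
tool_rot: [0.0, 0.999, 0.051, 0.001]
force: [0.3, -0.1, -3.9]
finger_gap: 0.534
grasp_force: 60.0
```

Run:
```python
from h import *
d=shot('side'); save('s1',cv2.resize(d['img'][60:300,160:480],None,fx=2,fy=2)); s=env.observe();print(s['tcp_pos'],s['force'],s['grasp_force'],s['finger_gap'])
```

```text
[0.47669195 0.1202585  0.26511038] [ 0.02733249  0.03009565 -4.59695359] 59.98141518677585 0.5320318413088453
```

View pics/s1.png

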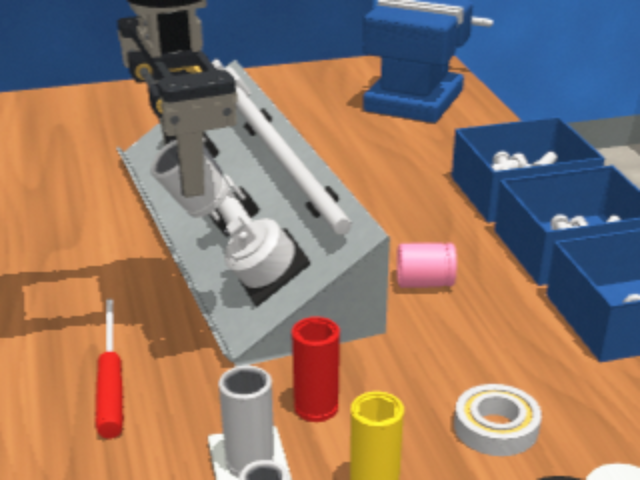

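The short socket is off and held tilted; the bare drive shows at crop (240,240). The wrist stays vertical, so I'll use the free post as a pivot to bring the socket upright. Carrying it over now.

>>> {"fn": "jog_arm", "kwargs": {
  "rows": [
    [0,[0,0,0],0.655],
    [0,[0,0.3,0],0.655],
    [0,[0,0.9,0],0],
    [0,[-0.035,0.98,0],0],
    [0,[-0.035,0.98,0],0]
  ]
}}

```text
t: 5.75
tcp_pos: [0.4724, 0.0406, 0.2638]
tool_rot: [0.0, 1.0, -0.017, -0.0]
force: [-0.2, 0.1, -4.7]
finger_gap: 0.532
grasp_force: 60.0
```

>>> {"fn": "jog_arm", "kwargs": {
  "rows": [
    [0,[-0.035,0.98,0],0],
    [0,[-0.035,0.98,0],0],
    [0,[-0.035,0.98,0],0],
    [0,[-0.035,0.98,0],0],
    [0,[-0.035,0.98,0],0]
  ]
}}

```text
t: 6.25
tcp_pos: [0.4638, -0.0819, 0.2638]
tool_rot: [-0.0, 1.0, -0.017, -0.0]
force: [0.6, 0.3, -4.9]
finger_gap: 0.529
grasp_force: 60.0
```

>>> {"fn": "jog_arm", "kwargs": {
  "rows": [
    [0,[-0.035,0.98,0],0],
    [0,[-0.035,0.98,0],0],
    [0,[-0.035,0.98,0],0],
    [0,[-0.035,0.98,0],0],
    [0,[-0.035,0.98,0],0]
  ]
}}

```text
t: 6.75
tcp_pos: [0.4552, -0.2042, 0.2637]
tool_rot: [-0.0, 1.0, -0.017, -0.0]
force: [0.1, -0.3, -3.6]
finger_gap: 0.531
grasp_force: 60.0
```

>>> {"fn": "jog_arm", "kwargs": {
  "rows": [
    [0,[-0.035,0.98,0],0],
    [0,[-0.035,0.8,0],0],
    [0,[0,0,0],0],
    [0,[0,0,0],0]
  ]
}}

```text
t: 7.15
tcp_pos: [0.452, -0.2475, 0.2637]
tool_rot: [-0.001, 1.0, -0.018, -0.0]
force: [0.2, 0.4, -4.4]
finger_gap: 0.533
grasp_force: 60.0
```

Run:
```python
from h import *
d=shot('wrist');e=shot('side'); s=env.observe();print(s['tcp_pos'],s['tool_rot'],s['finger_gap'])
im=d['img'].copy()
for p in((.4788,-.2714,.038),(.4788,-.2714,.014)):
    q=proj(d,p);print(q);cv2.circle(im,tuple(int(x) for x in q),2,(255,0,0),-1)
E=cv2.resize(e['img'][180:440,200:400],None,fx=1.5,fy=1.5)
o=np.zeros((480,640+E.shape[1]-140,3),np.uint8);o[:,:500]=im[:,70:570];o[:E.shape[0],500:]=E;save('w2',o)
```

```text
[ 0.45216522 -0.24682425  0.26382945] [-4.13332083e-04  9.99856859e-01 -1.69121746e-02 -2.61354957e-04] 0.5285454432152393
[345.51714613 202.92903669]
[343.7810947  199.70376081]
```

View pics/w2.png

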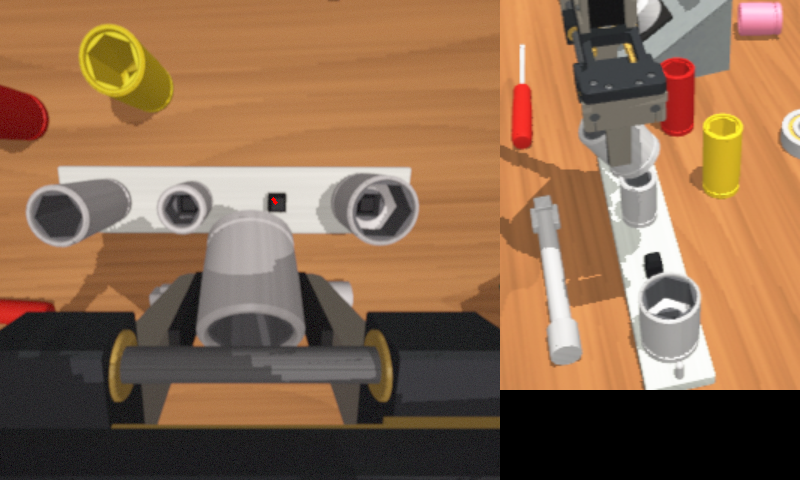

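The wrist view shows the socket still tilted in the grip and the free post at (347,202), about 1 mm from the estimate. Moving over it and down.

>>> {"fn": "jog_arm", "kwargs": {
  "rows": [
    [0,[0,0.6,0],0],
    [0,[0,0.4,0.3],0],
    [0,[0,0,1],0],
    [0,[0,0,1],0],
    [0,[0,0,1],0]
  ]
}}

```text
t: 7.75
tcp_pos: [0.4512, -0.2731, 0.1804]
tool_rot: [0.0, 1.0, -0.017, 0.0]
force: [-0.0, 0.3, -4.5]
finger_gap: 0.533
grasp_force: 60.0
```

>>> {"fn": "jog_arm", "kwargs": {
  "rows": [
    [0,[0,0,0.5],0],
    [0,[0,0,0.4],0],
    [0,[0,0,0],0]
  ]
}}

```text
t: 8.05
tcp_pos: [0.4509, -0.2724, 0.1581]
tool_rot: [-0.001, 1.0, -0.017, -0.001]
force: [0.2, 0.6, -4.0]
finger_gap: 0.532
grasp_force: 60.0
```

Run:
```python
from h import *
d=shot('wrist');e=shot('side'); s=env.observe();print(s['tcp_pos'],s['force'],s['finger_gap'])
im=d['img'].copy()
E=cv2.resize(e['img'][220:420,220:380],None,fx=1.9,fy=1.9,interpolation=2)
o=np.zeros((480,490+E.shape[1],3),np.uint8);o[:,:490]=im[:,70:560];o[:E.shape[0],490:]=E;save('w3',o)
```

```text
[ 0.45180294 -0.27309265  0.16006906] [-0.55827181  0.27261451 -3.50704028] 0.5328502393230141
```

View pics/w3.png

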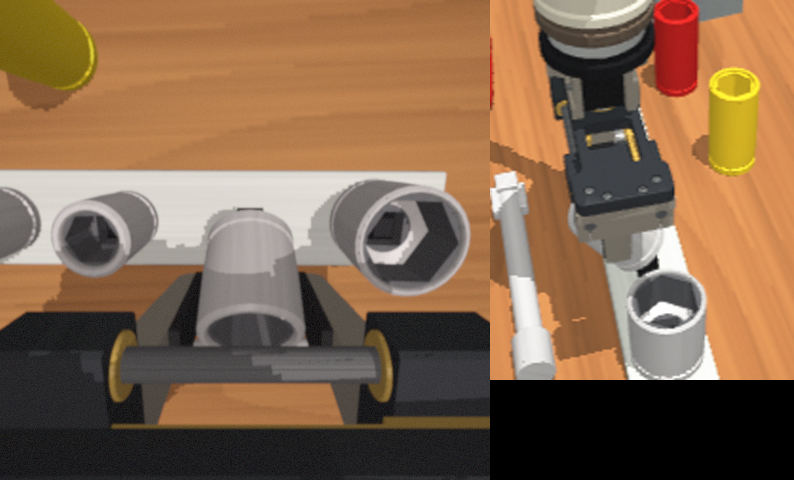

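The socket's lower rim sits just in front of the post, whose far edge shows at crop (250,209), centred sideways. Lowering over it.

>>> {"fn": "jog_arm", "kwargs": {
  "rows": [
    [0,[0,0,0.18],0],
    [0,[0,0,0.18],0],
    [0,[0,0,0.17],0],
    [0,[0,0,0],0]
  ],
  "newtons": 20
}}

```text
t: 8.55
tcp_pos: [0.4509, -0.2722, 0.1452]
tool_rot: [-0.0, 1.0, -0.017, -0.001]
force: [0.5, 0.2, -4.0]
finger_gap: 0.541
grasp_force: 20.0
```

>>> {"fn": "jog_arm", "kwargs": {
  "rows": [
    [0,[0.2,0,-0.04],0],
    [0,[0.2,0,-0.04],0],
    [0,[0.2,0,-0.03],0],
    [0,[0,0,0],0]
  ]
}}

```text
t: 8.95
tcp_pos: [0.4662, -0.2729, 0.1487]
tool_rot: [-0.0, 1.0, -0.017, -0.001]
force: [-4.5, 0.9, -2.3]
finger_gap: 0.536
grasp_force: 20.0
```

>>> {"fn": "jog_arm", "kwargs": {
  "rows": [
    [0,[0.2,0,-0.02],0],
    [0,[0.2,0,0],0],
    [0,[0.2,0,0.02],0],
    [0,[0.2,0,0.02],0],
    [0,[0,0,0],0]
  ]
}}

```text
t: 9.45
tcp_pos: [0.4862, -0.2736, 0.1481]
tool_rot: [-0.0, 1.0, -0.017, -0.001]
force: [-3.5, 0.9, -2.7]
finger_gap: 0.539
grasp_force: 20.0
```

Run:
```python
from h import *
d=shot('wrist');e=shot('scene'); s=env.observe();print(s['tcp_pos'],s['force'],s['finger_gap'])
im=d['img'].copy()
E=cv2.resize(e['img'][150:280,160:280],None,fx=2.6,fy=2.6,interpolation=2)
o=np.zeros((480,480+E.shape[1],3),np.uint8);o[:,:480]=im[:,80:560];o[:E.shape[0],480:]=E;save('w4',o)
```

```text
[ 0.48613008 -0.27357081  0.14808014] [-4.50702108  1.74668929 -2.52257783] 0.5342679285618014
```

View pics/w4.png

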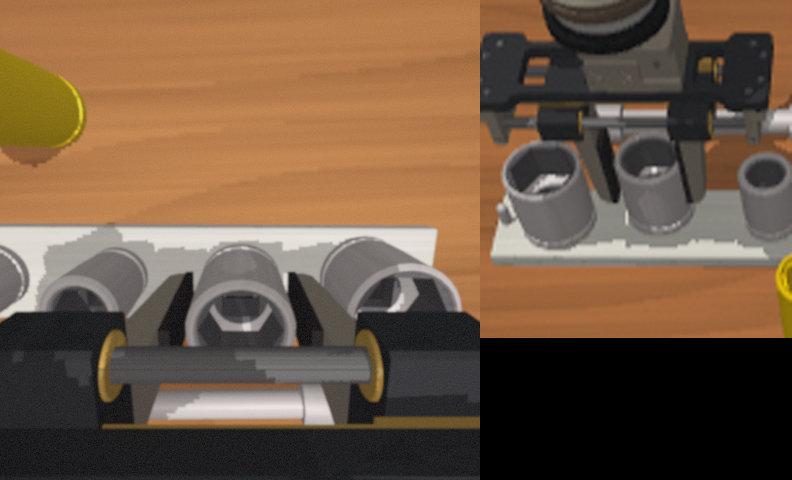

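The scene crop shows the short socket now standing almost upright on the post at (652,185). Lowering it to the bar.

>>> {"fn": "jog_arm", "kwargs": {
  "rows": [
    [0,[-0.08,-0.02,0.16],0],
    [0,[-0.08,-0.02,0.16],0],
    [0,[-0.04,0,0.16],0],
    [0,[0,0,0],0]
  ]
}}

```text
t: 9.95
tcp_pos: [0.482, -0.2728, 0.1361]
tool_rot: [0.0, 1.0, -0.017, 0.001]
force: [3.4, -1.3, -6.0]
finger_gap: 0.534
grasp_force: 20.0
```

>>> {"fn": "jog_arm", "kwargs": {
  "rows": [
    [0,[0,0,0.12],0],
    [0,[0,0,0.12],0],
    [0,[0,0,0],0]
  ]
}}

```text
t: 10.25
tcp_pos: [0.4833, -0.2733, 0.1326]
tool_rot: [0.001, 1.0, -0.017, 0.002]
force: [3.2, 2.0, 6.4]
finger_gap: 0.536
grasp_force: 20.0
```

>>> {"fn": "jog_arm", "kwargs": {
  "rows": [
    [0,[-0.06,0,0.08],0],
    [0,[-0.04,0,0.08],0],
    [0,[0,0,0],0]
  ]
}}

```text
t: 10.55
tcp_pos: [0.4832, -0.2733, 0.1319]
tool_rot: [0.001, 1.0, -0.018, 0.005]
force: [6.4, 8.9, 21.6]
finger_gap: 0.539
grasp_force: 20.0
```

>>> {"fn": "jog_arm", "kwargs": {
  "rows": [
    [63,[0,0,0],0],
    [63,[0,0,0],0],
    [63,[0,0,-0.5],0],
    [63,[0,0,-1],0],
    [63,[0,0,-1],0]
  ]
}}

```text
t: 11.05
tcp_pos: [0.4782, -0.2724, 0.1894]
tool_rot: [-0.0, 1.0, -0.017, -0.001]
force: [0.6, 0.2, 0.4]
finger_gap: 0.633
grasp_force: 0.0
```

>>> {"fn": "jog_arm", "kwargs": {
  "rows": [
    [63,[0,-0.6,-0.6],0],
    [63,[0,-1,0],0],
    [63,[0,-1,0],0],
    [63,[0,-1,0],0],
    [63,[0,-1,0],0]
  ]
}}

```text
t: 11.55
tcp_pos: [0.4825, -0.1569, 0.2042]
tool_rot: [0.0, 1.0, -0.017, -0.0]
force: [0.1, -0.5, -0.1]
finger_gap: 0.631
grasp_force: 0.0
```

Run:
```python
from h import *
d=shot('wrist');e=shot('scene'); t=shot('side');s=env.observe();print(s['tcp_pos'],s['force'],s['finger_gap'])
E=cv2.resize(e['img'][180:260,150:350],None,fx=4,fy=4,interpolation=2)
o=np.zeros((600,800,3),np.uint8);o[:320]=E
o[320:,:280]=cv2.resize(t['img'][240:440,200:400],(280,280));o[320:,300:673]=cv2.resize(d['img'],(373,280));save('w5',o)
```

```text
[ 0.4826527  -0.15694855  0.2040442 ] [-0.86934508 -0.50442871 -1.05038757] 0.6291281368346078
```

View pics/w5.png

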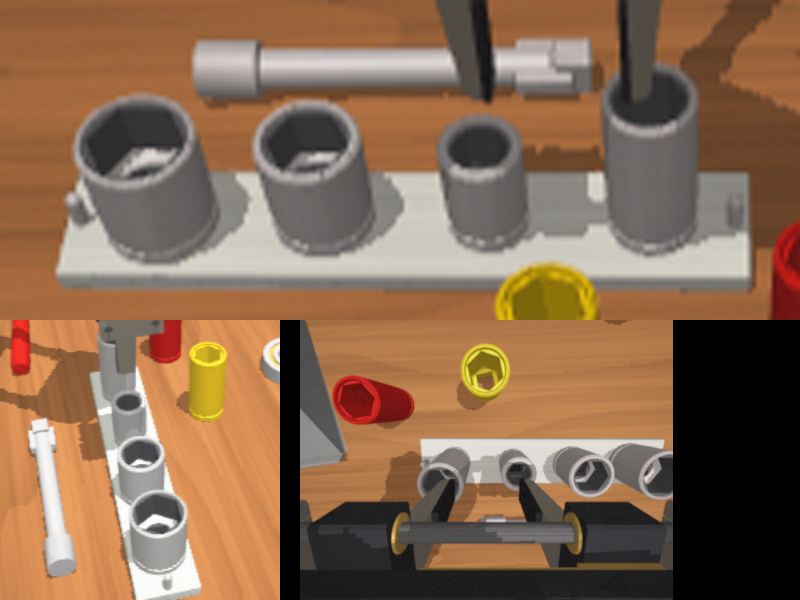

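The short socket stands flat on the free post at crop (315,180). Next is the deep socket at crop (650,160).

>>> {"fn": "jog_arm", "kwargs": {
  "rows": [
    [63,[0,0,-0.4],0],
    [63,[0,-0.9,0],0],
    [63,[0,-0.92,0],0],
    [63,[0,0,0.4],0],
    [63,[0,0,0.8],0]
  ]
}}

```text
t: 12.2
tcp_pos: [0.4857, -0.1138, 0.1853]
tool_rot: [0.001, 1.0, -0.017, 0.002]
force: [-0.1, 0.6, -1.1]
finger_gap: 0.63
grasp_force: 0.0
```

>>> {"fn": "jog_arm", "kwargs": {
  "rows": [
    [63,[0,0,0.8],0],
    [63,[0,0,0.24],0],
    [63,[0,0,0],0]
  ]
}}

```text
t: 12.5
tcp_pos: [0.4838, -0.1129, 0.1569]
tool_rot: [-0.0, 1.0, -0.018, -0.001]
force: [0.1, -0.2, 0.3]
finger_gap: 0.63
grasp_force: 0.0
```

Run:
```python
from h import *
e=dict(np.load('scene.npz')); print('short top',onz(e,227,216.2,.076))
s=env.observe();print(s['tcp_pos'],s['force'],s['finger_gap'])
```

```text
short top [ 0.48002048 -0.2702277   0.076     ]
[ 0.48381169 -0.11292495  0.15688974] [ 0.11896286 -0.20074435  0.32024839] 0.6304096174713425
```

>>> {"fn": "jog_arm", "kwargs": {
  "rows": [
    [0,[0,0,0],0],
    [0,[0,0,0],0],
    [0,[0,0,0],0],
    [0,[0,0,0],0]
  ],
  "newtons": 25
}}

```text
t: 12.9
tcp_pos: [0.4851, -0.1127, 0.1588]
tool_rot: [0.001, 1.0, -0.017, 0.001]
force: [-0.2, -1.9, 3.6]
finger_gap: 0.474
grasp_force: 25.0
```

>>> {"fn": "jog_arm", "kwargs": {
  "rows": [
    [0,[0,0,-0.24],0],
    [0,[0,0,-0.24],0],
    [0,[0,0,0],0]
  ]
}}

```text
t: 13.2
tcp_pos: [0.4842, -0.1119, 0.17]
tool_rot: [-0.0, 1.0, -0.017, -0.0]
force: [0.1, 0.0, -5.7]
finger_gap: 0.471
grasp_force: 25.0
```

>>> {"fn": "jog_arm", "kwargs": {
  "rows": [
    [0,[-0.206,0,0.005],0],
    [0,[-0.206,0,0.015],0],
    [0,[-0.206,0,0.025],0],
    [0,[-0.206,0,0.031],0],
    [0,[0,0,0],0]
  ]
}}

```text
t: 13.7
tcp_pos: [0.4641, -0.1112, 0.1678]
tool_rot: [-0.0, 1.0, -0.017, 0.001]
force: [5.0, 0.8, -6.2]
finger_gap: 0.473
grasp_force: 25.0
```

>>> {"fn": "jog_arm", "kwargs": {
  "rows": [
    [0,[-0.206,0,0.055],0],
    [0,[-0.206,0,0.069],0],
    [0,[-0.206,0,0.075],0],
    [0,[-0.206,0,0.085],0],
    [0,[0,0,0],0]
  ]
}}

```text
t: 14.2
tcp_pos: [0.4444, -0.1109, 0.1617]
tool_rot: [0.0, 1.0, -0.018, 0.003]
force: [5.7, 0.6, -4.6]
finger_gap: 0.475
grasp_force: 25.0
```

Run:
```python
from h import *
d=shot('wrist');t=shot('side');s=env.observe();print(s['tcp_pos'],s['force'],s['finger_gap'])
o=np.zeros((480,780,3),np.uint8);o[:,:480]=d['img'][:,80:560];o[:450,480:]=cv2.resize(t['img'][150:330,210:330],(300,450),interpolation=2);save('w6',o)
```

```text
[ 0.44441102 -0.11087024  0.16165308] [ 4.8205429   0.66692433 -3.86334831] 0.47177601252743506
```

View pics/w6.png

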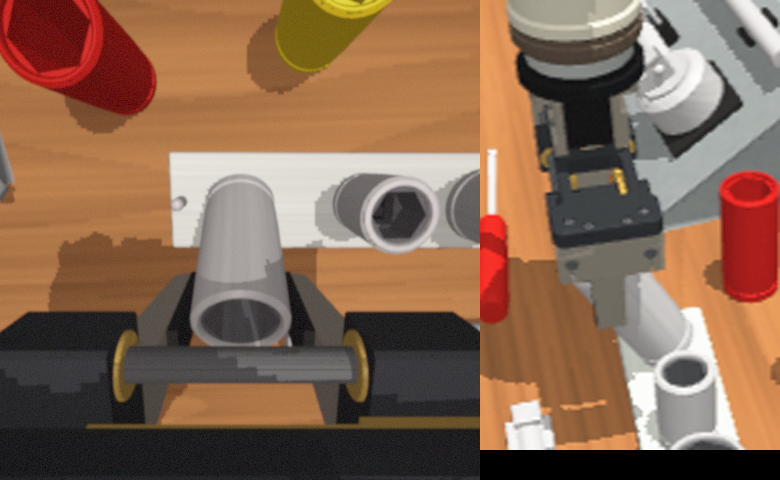

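The deep socket is now tilted about 32° in the grip, with its drive end still on the post at crop (240,195). Gripping hard, drawing it off along its axis and carrying it towards the drive.

>>> {"fn": "jog_arm", "kwargs": {
  "rows": [
    [0,[0,0,0],0],
    [0,[-0.218,0,-0.335],0],
    [0,[-0.218,0,-0.335],0],
    [0,[-0.218,0,-0.335],0],
    [0,[0,0,-0.8],0]
  ],
  "newtons": 60
}}

```text
t: 14.8
tcp_pos: [0.4241, -0.109, 0.2041]
tool_rot: [-0.002, 1.0, -0.017, -0.003]
force: [0.0, -0.4, -5.5]
finger_gap: 0.468
grasp_force: 60.0
```

>>> {"fn": "jog_arm", "kwargs": {
  "rows": [
    [0,[0,0,-1],0],
    [0,[0,0,-1],-0.655],
    [0,[0,0,-0.5],-0.655],
    [0,[0.1,-1,0],0],
    [0,[0.1,-1,0],0]
  ]
}}

```text
t: 15.3
tcp_pos: [0.4258, -0.0595, 0.2685]
tool_rot: [-0.0, 0.999, 0.051, -0.0]
force: [-0.1, -0.2, -6.0]
finger_gap: 0.469
grasp_force: 60.0
```

>>> {"fn": "jog_arm", "kwargs": {
  "rows": [
    [0,[0.1,-1,0],0],
    [0,[0.1,-1,0],0],
    [0,[0.1,-1,0],0],
    [0,[0.1,-1,0],0],
    [0,[0.1,-1,0],0]
  ]
}}

```text
t: 15.8
tcp_pos: [0.425, 0.0667, 0.2678]
tool_rot: [-0.0, 0.999, 0.051, -0.001]
force: [0.6, -1.2, -5.6]
finger_gap: 0.471
grasp_force: 60.0
```

>>> {"fn": "jog_arm", "kwargs": {
  "rows": [
    [0,[0.1,-1,0],0],
    [0,[0.1,-0.95,0],0],
    [0,[0,0,0],0],
    [0,[0,0,0],0]
  ]
}}

```text
t: 16.2
tcp_pos: [0.4254, 0.1147, 0.2678]
tool_rot: [0.0, 0.999, 0.052, -0.001]
force: [0.3, -0.7, -4.8]
finger_gap: 0.47
grasp_force: 60.0
```

Run:
```python
from h import *
w=dict(np.load('wrist.npz')); sc=dict(np.load('scene.npz'))
def pred(d,tcp,hd,th,s=.0758):
    ex=np.array([np.cos(hd),np.sin(hd),0]);h=np.array(tcp)-[0,0,.069]
    a=np.sin(th)*ex+np.array([0,0,-np.cos(th)]); p=np.cos(th)*ex+np.array([0,0,np.sin(th)])
    return proj(d,h+s*a+.022*p), proj(d,h+s*a)
for th in(29,33,37): print('old',th,pred(w,(.4444,-.1114,.1617),np.radians(-1.95),np.radians(th)))
print(w['img'][165:185,318].mean(1).round().astype(int))
d=shot('wrist'); s=env.observe(); print(s['tcp_pos'],s['force'],s['tool_rot'])
for th in(29,33,37): print('new',th,pred(d,s['tcp_pos'],np.radians(5.96),np.radians(th)))
g=d['img'].mean(2).round().astype(int); print('col318',g[140:220:1,318].tolist())
ex=np.array([.9946,.1038,0]);zr=-.5446*ex+np.array([0,0,.8387]);r=np.array([.5376,.1255,.1])
q=proj(d,r+.024*zr); print('tip',q,'root',proj(d,r))
u,v=q.round().astype(int); 
for row in g[v-24:v+28:2,u-34:u+36:2]: print(' '.join('%3d'%x for x in row))
```

```text
old 29 (array([319.95847322, 178.35154238]), array([320.02401825, 208.17680373]))
old 33 (array([319.94220587, 172.15603168]), array([320.00921441, 201.56048196]))
old 37 (array([319.92573517, 166.18992514]), array([319.99418727, 195.09086813]))
[224 225 222 222 223 222 223 221 205 183 167 164 166 173 188 196 191 177
 167 163]
[0.42562419 0.11430158 0.26794878] [ 0.11046213  0.90403259 -5.93761439] [ 2.95515187e-04  9.98675941e-01  5.14369402e-02 -7.20772570e-04]
new 29 (array([319.95822696, 176.50058843]), array([319.99682046, 206.40293594]))
new 33 (array([319.94714065, 170.28980159]), array([319.98796006, 199.77413283]))
new 37 (array([319.93553052, 164.3087947 ]), array([319.97865683, 193.29156901]))
col318 [146, 150, 145, 149, 149, 147, 147, 146, 147, 148, 147, 149, 148, 151, 150, 148, 154, 147, 142, 142, 144, 148, 146, 146, 149, 150, 158, 157, 148, 134, 126, 124, 131, 145, 160, 169, 170, 172, 178, 188, 204, 205, 193, 177, 169, 167, 168, 170, 172, 168, 171, 171, 170, 171, 171, 171, 169, 173, 173, 170, 170, 171, 170, 172, 173, 173, 172, 170, 171, 172, 170, 172, 172, 172, 169, 173
[... 3026 characters left out ...]

113 120 133 137 145 151 131 126 131 137 138 142 141 141 143 142 142 144 141 145 178 183 180 176 162 158 159 153 151 148 147 149 152 155 151
110 110 119 129 134 134 117 117 122 125 125 133 131 132 135 137 138 137 138 152 162 157 159 159 156 152 151 146 142 146 148 151 149 152 154
105 108 109 110 117 114 116 114 120 117 120 122 124 124 126 129 136 135 134 158 157 157 154 148 147 139 141 144 148 148 148 149 151 150 152
110 109 108 109 110 111 104 108 115 111 117 117 119 116 120 123 145 149 150 147 144 140 145 138 131 139 145 148 149 150 151 148 149 150 149
109 111 110 108 107 107 108 110 108 115 119 121 121 120 121 122 128 131 135 132 134 127 124 122 124 142 151 148 148 153 150 152 148 151 148
```

The wrist image, read numerically, puts the bare drive's end face at about (318,107). That is about 1.6 mm to +y and 2 mm nearer than estimated, and the socket's tilt is about 33–34°. Going to the pre-insertion pose with that correction.

>>> {"fn": "jog_arm", "kwargs": {
  "rows": [
    [0,[0.51,-0.01,0.07],0],
    [0,[0.51,-0.01,0.07],0],
    [0,[0.51,-0.01,0.07],0],
    [0,[0.51,-0.01,0.07],0],
    [0,[0,0,0],0]
  ]
}}

```text
t: 16.75
tcp_pos: [0.4777, 0.1198, 0.2611]
tool_rot: [0.0, 0.999, 0.051, -0.0]
force: [-0.0, 0.5, -5.7]
finger_gap: 0.471
grasp_force: 60.0
```

Run:
```python
from h import *
d=shot('wrist'); t=shot('scene');s=env.observe(); print(s['tcp_pos'],s['force'])
g=d['img'].mean(2).round().astype(int)
print('wrist rows 100-220 cols 270-370')
for row in g[100:200:4,264:380:4]: print(' '.join('%3d'%x for x in row))
ex=np.array([.9946,.1038,0]);zr=-.5446*ex+np.array([0,0,.8387]);r=np.array([.5361,.1270,.1])
print('tip',proj(d,r+.024*zr),'bot',proj(d,r+.034*zr),'bot far rim',proj(d,r+.034*zr+.022*np.array([.8387*ex[0],.8387*ex[1],.5446])))
q=proj(t,r+.024*zr);print('scene tip',q); u,v=q.round().astype(int);G=t['img'].mean(2).round().astype(int)
for row in G[v-26:v+26:2,u-30:u+32:2]: print(' '.join('%3d'%x for x in row))
```

```text
[0.47647819 0.12017704 0.26103759] [ 0.11166215 -0.441038   -6.31979516]
wrist rows 100-220 cols 270-370
149  38  47  49  39  43  46  51  44  48  74 118 150 157 155 150 110  64  45  49  47  44  49  49  44  47  79 147 147
147  36  51  46  47  45  46  48 120 162 173 176 176 179 179 180 180 180 167 101  44  49  48  44  48  45 102 150 149
150  57  44  42  43  46  74 153 168 169 173 180 180 180 180 183 183 179 176 176 155  57  44  41  42  48 113 147 147
148  78  51  43  47  84 157 163 170 177 176 177 178 179 179 180 181 181 182 175 175 165  66  40  53  45 124 147 146
151  91  46  41  63 152 158 168 170 173 176 176 177 180 178 179 180 179 178 179 174 172 161  49  50  49 138 148 146
147 108  44  47 133 149 161 166 167 172 176 183 190 202 199 197 187 181 179 176 180 171 169 144  49  41 144 148 147
147 128  48  79 143 156 164 165 181 203 213 219 223 230 229 230 228 222 206 183 174 174 168 164  62  41 149 149 149
152 133  42 120 144 157 169 200 207 209 213 218 221 225 227 227 222 219 217 213 201 172 169 162 120  45 152 148 147
150 141  45 134 152 178 199 202 206 208 212 216 218 222 222 222 222
[... 4570 characters left out ...]
 147 147 120 156 151 151 150 150 148 149 141 132 149 127 118 104 114 122 140 145
 69  69  70  68  67  88 132 148 150 126 123 140 144 147 148 149 148 150 148 146 139 143 159 159 150 158 167 169 172 174 175
117 111 110 122 121 116 145 150 156 158 162 155 155 151 149 151 152 152 156 161 166 167 164 162 158 164 181 183 184 186 188
117 116 116 116 115 106 112 142 158 162 171 170 170 172 174 176 176 176 174 173 173 172 168 155 131 170 194 193 192 192 190
114 115 114 116 115 105  98 112 126 142 156 165 174 175 180 181 180 179 177 172 166 158 146 134 124 159 179 177 173 171 169
113 112 111 111 109 101  97 113 122 129 139 141 143 149 154 156 155 156 152 151 149 146 140 134 123 156 161 157 156 154 150
```

>>> {"fn": "jog_arm", "kwargs": {
  "rows": [
    [0,[0.087,-0.02,0.134],0],
    [0,[0.087,-0.02,0.134],0],
    [0,[0.087,0,0.134],0],
    [0,[0,0,0],0]
  ],
  "newtons": 45
}}

```text
t: 17.25
tcp_pos: [0.4843, 0.1227, 0.2518]
tool_rot: [0.0, 0.999, 0.051, 0.002]
force: [3.1, 1.2, -2.8]
finger_gap: 0.469
grasp_force: 45.0
```

>>> {"fn": "jog_arm", "kwargs": {
  "rows": [
    [0,[0.065,0,0.1],0],
    [0,[0.065,0,0.1],0],
    [0,[0,0,0],0]
  ]
}}

```text
t: 17.55
tcp_pos: [0.4874, 0.1221, 0.2472]
tool_rot: [0.001, 0.999, 0.051, 0.001]
force: [1.3, -4.0, 0.7]
finger_gap: 0.471
grasp_force: 45.0
```

>>> {"fn": "jog_arm", "kwargs": {
  "rows": [
    [0,[0.065,0,0.1],0],
    [0,[0.065,0,0.1],0],
    [0,[0,0,0],0]
  ]
}}

```text
t: 17.85
tcp_pos: [0.4909, 0.1225, 0.2412]
tool_rot: [0.001, 0.999, 0.051, 0.002]
force: [5.5, -4.8, -4.6]
finger_gap: 0.473
grasp_force: 45.0
```

>>> {"fn": "jog_arm", "kwargs": {
  "rows": [
    [0,[0.085,0.01,0.1],0],
    [0,[0.085,0.01,0.1],0],
    [0,[0,0,0],0]
  ]
}}

```text
t: 18.15
tcp_pos: [0.4931, 0.1232, 0.2381]
tool_rot: [0.0, 0.999, 0.052, -0.002]
force: [-12.6, -3.9, 15.7]
finger_gap: 0.466
grasp_force: 45.0
```

>>> {"fn": "jog_arm", "kwargs": {
  "rows": [
    [0,[0.05,0,0.09],0],
    [0,[0.05,0,0.09],0],
    [0,[0,0,0],0]
  ],
  "newtons": 60
}}

```text
t: 18.45
tcp_pos: [0.4937, 0.1235, 0.2369]
tool_rot: [0.001, 0.999, 0.052, -0.005]
force: [-33.0, -6.9, 43.0]
finger_gap: 0.466
grasp_force: 60.0
```

Axial resistance reached about 59 N with almost no side load, after a pull-in dip at about 24 mm. That fits the socket being home. Relaxing, releasing and checking.

>>> {"fn": "jog_arm", "kwargs": {
  "rows": [
    [0,[-0.06,0,-0.11],0],
    [0,[-0.06,0,-0.08],0],
    [0,[0,0,0],0]
  ]
}}

```text
t: 18.75
tcp_pos: [0.4926, 0.1233, 0.237]
tool_rot: [0.0, 0.999, 0.051, -0.001]
force: [-6.5, -2.9, 7.6]
finger_gap: 0.469
grasp_force: 60.0
```

>>> {"fn": "jog_arm", "kwargs": {
  "rows": [
    [66,[0,0,0],0],
    [66,[0,0,0],0],
    [66,[0,0,-0.3],0],
    [66,[0,0,-1],0],
    [66,[0,0,-1],0]
  ]
}}

```text
t: 19.25
tcp_pos: [0.4932, 0.1234, 0.2944]
tool_rot: [-0.0, 0.999, 0.051, -0.001]
force: [0.2, 0.6, 1.0]
finger_gap: 0.658
grasp_force: 0.0
```

>>> {"fn": "jog_arm", "kwargs": {
  "rows": [
    [80,[0,0,-1],0],
    [80,[0,0,-1],0],
    [80,[0,0,-0.4],0],
    [80,[0,0,0],0]
  ]
}}

```text
t: 19.65
tcp_pos: [0.4942, 0.1233, 0.3556]
tool_rot: [-0.0, 0.999, 0.051, 0.002]
force: [0.2, -0.1, -0.5]
finger_gap: 0.799
grasp_force: 0.0
```

Run:
```python
from h import *
d=shot('wrist'); t=shot('side'); sc=shot('scene'); s=env.observe(); print(s['tcp_pos'],s['force'])
save('w9',d['img']);save('sd9',t['img']);save('sc9',sc['img'])
ex=np.array([.9946,.1038,0]);zr=-.5446*ex+np.array([0,0,.8387]);xr=.8387*ex+np.array([0,0,.5446]);r=np.array([.5361,.1270,.1])
for off in(0,.006):
  c=r+(.095+off)*zr
  print('off',off,'wrist ctr',proj(d,c),'near/far rim',proj(d,c-.022*xr),proj(d,c+.022*xr),'base far',proj(d,r+off*zr+.022*xr))
  print('  side ctr',proj(t,c),'scene ctr',proj(sc,c))
g=d['img'].mean(2).round().astype(int)
print('col318 rows150+',g[150:330:2,318].tolist())
def patch(G,q,h,w,st):
  u,v=np.round(q).astype(int); print('origin',u-w,v-h,'step',st)
  for row in G[v-h:v+h:st,u-w:u+w:st]: print(' '.join('%3d'%x for x in row))
patch(g,proj(d,r+.085*zr),56,64,4)
patch(t['img'].mean(2).round().astype(int),proj(t,r+.095*zr),24,32,2)
```

```text
[0.49302236 0.12321296 0.35242345] [-0.73617044  0.04411731 -0.36715089]
off 0 wrist ctr [320.51474159 259.55630321] near/far rim [320.54430069 276.77103745] [320.48143494 240.15905919] base far [320.38072717 165.9130032 ]
  side ctr [256.33110866 148.60268524] scene ctr [449.67052814 173.4902303 ]
off 0.006 wrist ctr [320.5228927  265.48570975] near/far rim [320.55241852 282.61357119] [320.4895618  246.15052788] base far [320.38585353 169.69237142]
  side ctr [254.47211554 146.52296797] scene ctr [449.72402545 170.00215355]
col318 rows150+ [174, 207, 219, 216, 213, 206, 197, 180, 174, 180, 173, 166, 179, 181, 167, 167, 164, 165, 167, 168, 168, 167, 168, 171, 167, 170, 168, 169, 171, 169, 169, 170, 169, 170, 168, 170, 168, 171, 169, 170, 170, 167, 166, 168, 153, 130, 156, 170, 137, 74, 64, 67, 69, 63, 65, 68, 68, 72, 64, 71, 69, 78, 127, 149, 141, 126, 125, 129, 135, 135, 135, 129, 100, 138, 206, 196, 143, 121, 113, 111, 115, 121, 125, 123, 123, 125, 124, 128, 128, 123]
origin 257 194 step 4
140 140 141 140 129  98  97  92  88  91 115 132 154 161 168 167 172 172 172 167 159 149 165 1
[... 5884 characters left out ...]
 127 131 130 133 137 140 142 184 195 198 201 177  41  34  38
150 150 146 115  89 199 138 173 173 171 174 174 175 174 163 117 123 126 130 130 132 132 138 141 180 185 196 198 202 155  36  34
149 150 145 145  91 113 171 162 173 172 174 174 173 172 171 152 118 123 126 130 131 131 133 139 173 180 186 198 197 202 153  34
148 151 147 146 112  88 186 140 175 175 175 174 173 173 170 172 154 117 124 129 131 131 132 146 165 174 179 189 197 199 201 129
148 151 149 147 142  91 113 158 161 174 176 174 172 170 172 171 172 154 117 124 128 130 131 139 153 166 175 180 190 198 198 199
148 150 149 147 144 111  87 163 140 175 174 174 172 175 173 171 171 170 153 119 125 129 131 136 143 156 168 176 180 191 197 196
```

The socket's rim is at rows 240–277 in the wrist view, against 240–277 predicted for fully home (246–283 if it were 6 mm short). It is centred at column 320.5, and the side view agrees. Handing in.

```bash
python3 -c "
from rig import env
print(env.finish_job())"
```

```text
the job is handed in; nothing more can be done
None
```

The deep socket is on the drive and measures fully home in the wrist and side views, the short socket stands flat on the free post, and the job was handed in at about 20 s of the 51 s allowed; no verdict came back.

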